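# Load the eyelet die cup: blue spacer, then brass die ring

### The arm

A 7-joint arm with a two-finger parallel gripper is mounted at the origin on the work surface. World frame = base frame: x ahead of the robot, y to its left, z up, the work surface at z = 0. Lengths are in m, angles in degrees, forces in N, time in s.
With the tool pointing down it reaches from about 0.425 to 0.875 m from the base axis. Payload 4.7 kg.
Tool frame: the origin (TCP) lies between the finger pads; the fingertips stand 8 mm ahead of it and the grasp point (between the pads) lies 11 mm behind it (env.tip_extent is the distance from the TCP to the fingertips, in m); z points along the fingers, y is the line along which they close (so a half turn about z gives the same grasp; the last joint's range is limited). The gripper opens to 87 mm and grips with 3 to 60 N. Pads are 19 mm wide; open, the fingers measure 117 mm over their backs; the gripper's body (75 mm by 190 mm) begins 51 mm behind the grasp point.
Start: joints at [-68.348, 18.392, -4.016, 83.108, 1.295, 78.541, -3.26], TCP at [0.231, 0.607, 0.231] pointing down, gripper open.
Joint ranges: [-163.93, 163.93], [-17.29, 119.83], [-79.2, 71.16], [3.27, 140.29], [-89.18, 269.18], [5.43, 117.66], [-154.24, 154.24]. Speed limits (degrees/s): [147.25, 147.25, 180, 180, 180, 180, 180].

### API

Orientations are given as [roll, pitch, yaw] about the fixed x, y, z axes, in that order (R = Rz(yaw) Ry(pitch) Rx(roll)).
In Python, from cell import sensors, vision, workorder, env gives the robot as it stands.
- The arm moves only by the tool drive_tool, never from a script. Its argument "moves" is a list of rows, each an object of numbers: "x", "y", "z": the shift along the tool's x, y, z in mm; "rx", "ry", "rz": the turn, a rotation vector about the tool's x, y, z in rad; "fingers": the closure, from -1 (fully open) to 1 (shut). In form: [{"x": .., "y": .., "z": .., "rx": .., "ry": .., "rz": .., "fingers": ..}, ...]. A call has 1 to 20 rows; each row is the pose to reach, as a shift and turn from the pose commanded when the call began, along the tool's axes at that moment; what a row does not reach only later rows make up. A row lasts 1/8 s, in which the tool goes at most 62.5 mm and 10.7 degrees, less where a joint would pass 70% of its speed; a pose out of reach is approached as far as the arm can. A call with a gripper value outside its range is refused whole. The fingers move at their own pace and stop on an object; "force" is the grip in N (left out, the last holds). Time passes only in rows, so rows that repeat a pose let the fingers close. It gives the time, the measured TCP pose, the force, the opening and the grip force at its end, in the units of the state.
- sensors.get_obs(): the state, without advancing time (a new reading comes with each control period).
- vision.read_camera(name): name is "scene" or "top"; returns a dict with "image" (420x560x3 uint8, red, green, blue), "fx", "fy", "cx", "cy" (pixels), "k1" (the pictures are not rectified: a ray, as slopes to the right and down, at radius r is drawn at 1 + k1 r^2 times it, then the intrinsics apply), "R" (3x3) and "t" (3): a world point X has camera coordinates R X + t. Camera axes: x right, y down, z forward; pixel columns grow to the right and rows downward; lengths in m; the calibration is good to about 2 mm. A picture is of the moment at which its call begins. There is no depth.
- workorder.sign_off(): hands the job in; it is judged then, once.
The state is a dict: "time_s": time; "qpos": joint angles; "joint_velocities": joint speeds; "effort": joint torques, N m; "tool_pos": TCP position; "tool_rot": TCP orientation; "force": force on the tool from outside, world axes, zero at the start; "wrist_torque": the same for the moment, N m; "grip_width": finger opening in m; "grasp_force": force on a finger pad.
Only numpy, scipy, OpenCV 4.12 (cv2) and the standard library are available. Lean on these libraries where they do the work, as an engineer would, in place of code of your own. Each camera call takes 0.05 s, during which the arm holds its last target. There are 200 camera calls.

### The job

Load the green die cup for setting mask eyelets: first lower the blue spacer ring into the bore and let it drop flat onto the bottom, then set the brass die ring flat on top of it, inside the mouth of the bore. The silver ring is for another job: leave it where it is.

Things in the scene. Friction and masses are not known exactly. Their poses are not given: they have to be found in the camera images.
- die_cup: Green steel cup fixed to the bench on a 130 x 110 x 8 mm green plate with four bolts. Origin: centre of the plate's underside, on the bore's axis; z up. Round bore open at the top: 68 mm in diameter, flat bottom 8 mm above the origin, rim 50 mm above it (42 mm deep). The top 10 mm flares to a mouth 82 mm wide; 98 mm over the rim.
- spacer: Bright blue steel spacer ring standing on the bench on its flat face: outer diameter 52 mm, hole 34 mm, 34 mm tall, about 0.3 kg. Origin: centre of its underside; z is the ring's axis, up. Same either way round. It is 16 mm smaller than the bore, and when seated its top is 8 mm below the cup's rim.
- die_ring: Brass die ring standing on the bench on its flat face: outer diameter 46 mm, hole 20 mm, 24 mm tall, about 0.3 kg. Origin: centre of its underside; z is the ring's axis, up. Seated on the spacer its underside lies 42 mm above the cup's origin, 8 mm below the rim, and its top stands 16 mm above the rim.
- silver_ring: Plain aluminium ring, silver, of the same size as the blue spacer (52 mm outer, 34 mm hole, 34 mm tall), about 0.1 kg. Origin: centre of its underside; z up. To be left alone.
Not all that is in view belongs to the job. There is more than one size of the spacer; the one meant has the size given above.

How it is judged:
By the outcome, as a careful person would: the job done as asked, in the order asked, and still so for the second after the job is handed in, with the robot touching nothing.
It also fails if it takes over 53 s, if anything falls off the work surface, if the arm or the gripper's body presses on something with over 40 N, if the wrist force passes 120 N, or if a joint passes its speed limit or range.

## Working session

There is one attempt and no reset: what is moved stays moved. The work goes in short steps, Python scripts to look and compute and a tool call to move; the robot and the scene stay as the last step left them, time stands still between calls to the robot, and variables do not carry over. Pictures are saved under pics/ and viewed, at most 10 in all, crops included, and the job is handed in when it is done.

Besides the shell and the picture viewer there is one more tool, called after "Call:" as name(argument=value, ...) on one line, values as JSON. drive_tool: Moves the arm, as the interface text tells. Its arguments: {"type":"object","properties":{"moves":{"type":"array"},"force":{"type":"number"}},"required":["moves"]}

```bash
mkdir -p pics
cat > h.py <<'E'
import numpy as np, cv2
from cell import sensors, vision, workorder, env
def snap(n,f):
    c=vision.read_camera(n); cv2.imwrite(f,c['image'][:,:,::-1]); np.savez(f[:-4]+'.npz',**c); return c
def ray(c,u,v):
    x=(u-c['cx'])/c['fx'];y=(v-c['cy'])/c['fy'];a,b=x,y
    for _ in range(20):
        s=1+c['k1']*(a*a+b*b);a,b=x/s,y/s
    R=np.array(c['R']);return -R.T@c['t'],R.T@np.array([a,b,1])
def atz(c,u,v,z):
    o,d=ray(c,u,v);return o+d*(z-o[2])/d[2]
def proj(c,X):
    p=np.array(c['R'])@X+c['t'];a,b=p[0]/p[2],p[1]/p[2];s=1+c['k1']*(a*a+b*b)
    return np.array([a*s*c['fx']+c['cx'],b*s*c['fy']+c['cy']])
E
python3 - <<'E'
from h import *
for n in('scene','top'):
    c=snap(n,f'pics/{n}0.png');print(n,c['fx'],c['k1'],-np.array(c['R']).T@c['t'],np.array(c['R'])[2])
o=sensors.get_obs();print(o)
E
```

```text
scene 433.5130737499825 -0.018042435518928996 [ 1.01226061 -0.54628695  0.46151087] [-0.52868931  0.6715362  -0.51915965]
top 466.2877120030715 -0.07708730423579473 [0.38794057 0.0145983  0.9208411 ] [ 0.20065163 -0.02879813 -0.97923929]
{'time_s': 0.1, 'qpos': array([-68.3488405 ,  18.43502107,  -4.01666255,  83.16577213,
         1.29492203,  78.54089033,  -3.261953  ]), 'joint_velocities': array([-0.006232  , -0.04564992, -0.01365745, -0.2822344 , -0.03032896,
       -0.05870936, -0.04210421]), 'effort': array([-4.25312282e-04, -4.92568731e+01, -4.05983124e-01, -3.13400316e+01,
       -6.40881015e-02,  3.94188822e-02,  7.35150070e-05]), 'tool_pos': array([0.2311463 , 0.60701488, 0.22958741]), 'tool_rot': array([-1.79903546e+02,  4.91783991e-03,  1.59157497e+02]), 'force': array([-0.82606822,  0.36012503,  0.0113536 ]), 'wrist_torque': array([-0.00195463,  0.02640509,  0.0053713 ]), 'grasp_force': 0.0, 'grip_width': 0.08764317540247328}
```

View pics/scene0.png

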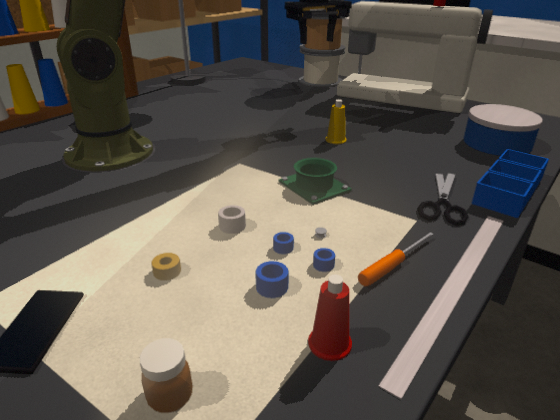

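View pics/top0.png

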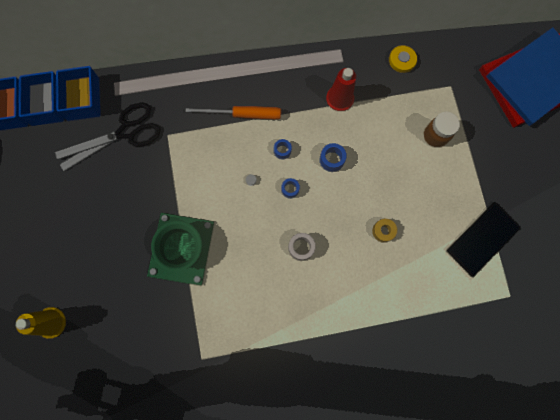

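Scene: the blue rings are at (272,279), (283,243) and (324,260); in top view they are at (333,157), (283,149) and (291,188). The first is the large one. Brass is at top (385,230) and silver at (302,246). The yellow disc at (403,58) could be mistaken for the brass ring. The cup is at (178,246), with something light green in its bore at about (187,247). I'll measure and check close crops.

Run:
```python
from h import *
T=dict(np.load('pics/top0.npz'));S=dict(np.load('pics/scene0.npz'))
a=T['image'][205:295,130:230];b=T['image'][125:215,255:355];d=T['image'][190:280,340:440];e=S['image'][150:210,270:360]
f=lambda i,s:cv2.resize(i,s,interpolation=cv2.INTER_CUBIC)
im=np.vstack([np.hstack([f(a,(400,300)),f(b,(400,300))]),np.hstack([f(d,(400,300)),f(e,(400,300))])])
cv2.imwrite('pics/crop.png',np.clip(im[:,:,::-1]*1.6,0,255).astype(np.uint8))
# rings: fit outer silhouettes: hue mask, hull, compare to modelled silhouette of cylinder
from scipy.optimize import minimize
def sil(c,x,y,r,h):
    t=np.linspace(0,2*np.pi,72)
    P=[proj(c,np.array([x+r*np.cos(k),y+r*np.sin(k),z])) for k in t for z in(0,h)]
    return cv2.convexHull(np.array(P,np.float32))
def mask(c,seed,lo,hi,w=30):
    hsv=cv2.cvtColor(c['image'],cv2.COLOR_RGB2HSV);m=cv2.inRange(hsv,lo,hi)
    n,l,st,ce=cv2.connectedComponentsWithStats(m)
    k=min(range(1,n),key=lambda i:np.hypot(*(ce[i]-seed))+ (100 if st[i,4]<30 else 0))
    p=np.argwhere(l==k)[:,::-1].astype(np.float32);return cv2.convexHull(p),st[k]
blue=((105,120,40),(130,255,255));br=((12,110,50),(28,255,255))
for nm,ts,ss,col,h in[('big',(333,157),(272,279),blue,.034),('b2',(283,149),(324,260),blue,.02),('b3',(291,188),(283,243),blue,.02),('brass',(385,230),(166,266),br,.024)]:
  for c,s in((T,ts),(S,ss)):
    hull,st=mask(c,s,*col)
    def cost(p):
        m=sil(c,p[0],p[1],p[2],h)[:,0]; H=hull[:,0]
        t=np.linspace(0,np.pi*2,36)[:,None];D=np.hstack([np.cos(t),np.sin(t)])
        return (((m@D.T).max(0)-(H@D.T).max(0)-.5*0)**2).mean()
    g=atz(c,*s,h/2)
    r=minimize(cost,[g[0],g[1],.025],method='Nelder-Mead',options=dict(xatol=1e-5,fatol=1e-4,maxiter=300))
    print(nm,st,r.x.round(4),round(r.fun,2))
g=((60,60,20),(90,255,255))
hull,st=mask(T,(178,246),*g);print('cup',st)
for c,uv in((T,(302,246)),(S,(232,219))):print('silver',atz(c,*uv,.02))
print('cup~',atz(T,177,245,.05),atz(S,315,167,.05))
```

```text
big [321 144  25  27 336] [ 0.6753 -0.1415  0.0231] 0.23
big [256 262  32  20 259] [ 0.6618 -0.1249  0.0163] 11.35
b2 [274 139  17  19 147] [ 0.709  -0.0424  0.0161] 0.12
b2 [314 249  21  12 105] [ 0.6971 -0.0257  0.0121] 3.81
b3 [282 179  17  18 144] [ 0.6243 -0.0475  0.0163] 0.11
b3 [274 233  19  10  77] [ 0.6102 -0.0304  0.0112] 3.77
brass [372 219  25  23 403] [ 0.5131 -0.2214  0.0215] 0.11
brass [152 253  28  22 341] [ 0.5041 -0.2157  0.0179] 4.39
cup [ 147  213   67   72 3217]
silver [ 0.50164784 -0.05410897  0.02      ]
silver [ 0.50477206 -0.05478959  0.02      ]
cup~ [0.52975193 0.18172608 0.05      ] [0.53087792 0.18296596 0.05      ]
```

View pics/crop.png

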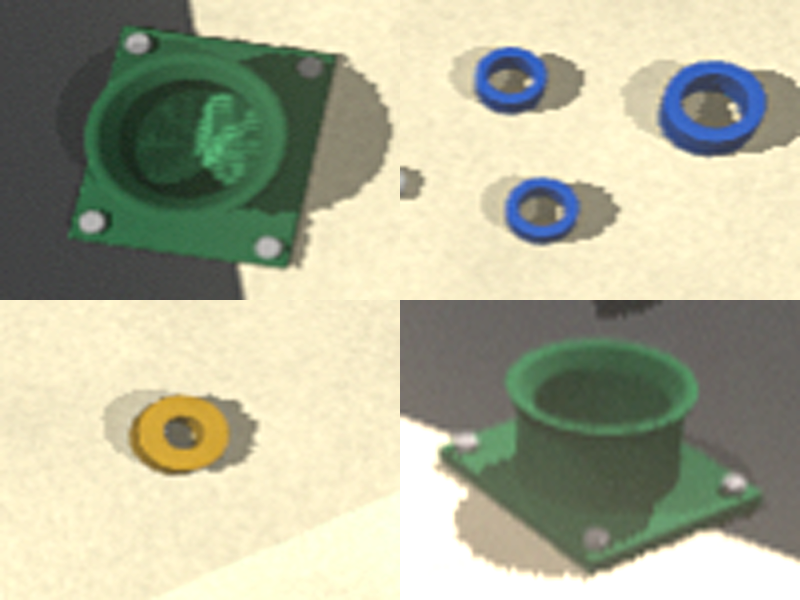

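The crop shows three blue rings. The right one (crop 714,108) is clearly the largest. The other two are small decoys about 35 mm across. The brass ring is a true ring, and the cup is empty apart from a light patch. Next I'll refine the fits with the known radii.

```bash
cat >> h.py <<'E'
from scipy.optimize import minimize
def sil(c,x,y,r,z0,z1):
    t=np.linspace(0,2*np.pi,72)
    return np.array([proj(c,np.array([x+r*np.cos(k),y+r*np.sin(k),z])) for k in t for z in(z0,z1)])
def fit(c,seed,lo,hi,r,z0,z1):
    hsv=cv2.cvtColor(c['image'],cv2.COLOR_RGB2HSV);m=cv2.inRange(hsv,lo,hi)
    n,l,st,ce=cv2.connectedComponentsWithStats(m)
    k=min(range(1,n),key=lambda i:np.hypot(*(ce[i]-seed))+(100 if st[i,4]<30 else 0))
    H=np.argwhere(l==k)[:,::-1];t=np.linspace(0,np.pi*2,36)[:,None];D=np.hstack([np.cos(t),np.sin(t)])
    hs=(H@D.T).max(0)+.5
    f=lambda p:(((sil(c,p[0],p[1],r,z0,z1)@D.T).max(0)-hs)**2).mean()
    s=minimize(f,atz(c,*seed,(z0+z1)/2)[:2],method='Nelder-Mead',options=dict(xatol=1e-5,fatol=1e-4))
    return s.x.round(4),round(s.fun,2),st[k]
E
python3 - <<'E'
from h import *
T=dict(np.load('pics/top0.npz'));S=dict(np.load('pics/scene0.npz'))
blue=((100,90,15),(135,255,255));br=((10,90,30),(30,255,255))
for c,s in((T,(333,157)),(S,(272,279))):print('big',fit(c,s,*blue,.026,0,.034))
for c,s in((T,(283,149)),(S,(324,260))):print('small',fit(c,s,*blue,.0175,0,.02))
for c,s in((T,(385,230)),(S,(166,266))):print('brass',fit(c,s,*br,.023,0,.024))
print('cup',atz(T,177,244.3,.05),atz(S,315.6,167.2,.05))
# plate bolts
B=[(163,218),(207.5,225.3),(197,279),(153,271.6)];print('cup bolts',np.mean([atz(T,*b,.01) for b in B],0),[atz(T,*b,.01).round(3) for b in B])
# red cone height
b=atz(T,340,104,0);print('red',b)
for h in(.05,.07,.09,.11):print(h,atz(T,348,73,h).round(3),atz(S,335,281,h).round(3))
E
```

```text
big (array([ 0.6747, -0.1411]), np.float64(0.43), array([320, 144,  26,  27, 397], dtype=int32))
big (array([ 0.6604, -0.1241]), np.float64(28.99), array([256, 262,  32,  20, 310], dtype=int32))
small (array([ 0.7084, -0.0429]), np.float64(0.12), array([274, 139,  18,  19, 186], dtype=int32))
small (array([ 0.6966, -0.0258]), np.float64(7.12), array([314, 249,  21,  12, 132], dtype=int32))
brass (array([ 0.5133, -0.2216]), np.float64(0.05), array([372, 218,  26,  24, 429], dtype=int32))
brass (array([ 0.5108, -0.2192]), np.float64(0.49), array([151, 253,  30,  27, 572], dtype=int32))
cup [0.53107919 0.18160894 0.05      ] [0.53249064 0.18296006 0.05      ]
cup bolts [0.52918125 0.18391709 0.01      ] [array([0.594, 0.213, 0.01 ]), array([0.568, 0.126, 0.01 ]), array([0.465, 0.157, 0.01 ]), array([0.49 , 0.241, 0.01 ])]
red [ 0.79535546 -0.17892274  0.        ]
0.05 [ 0.839 -0.196  0.05 ] [ 0.773 -0.116  0.05 ]
0.07 [ 0.829 -0.191  0.07 ] [ 0.785 -0.137  0.07 ]
0.09 [ 0.819 -0.186  0.09 ] [ 0.796 -0.158  0.09 ]
0.11 [ 0.808 -0.181  0.11 ] [ 0.808 -0.179  0.11 ]
```

Red cone: about 110 mm tall at (0.81,-0.18). The present yaw puts the fingers' line across that direction, so I'll keep it. I choose the large blue ring at (0.675,-0.141).

Call:
drive_tool(moves=[{"x": -681, "y": -541, "z": 0, "fingers": -1}, {"x": -681, "y": -541, "z": 0, "fingers": -1}, {"x": -681, "y": -541, "z": 0, "fingers": -1}, {"x": -681, "y": -541, "z": 0, "fingers": -1}, {"x": -681, "y": -541, "z": 0, "fingers": -1}, {"x": -681, "y": -541, "z": 0, "fingers": -1}, {"x": -681, "y": -541, "z": 0, "fingers": -1}, {"x": -681, "y": -541, "z": 0, "fingers": -1}, {"x": -681, "y": -541, "z": 0, "fingers": -1}, {"x": -681, "y": -541, "z": 0, "fingers": -1}, {"x": -681, "y": -541, "z": 0, "fingers": -1}, {"x": -681, "y": -541, "z": 0, "fingers": -1}, {"x": -681, "y": -541, "z": 0, "fingers": -1}, {"x": -681, "y": -541, "z": 0, "fingers": -1}, {"x": -681, "y": -541, "z": 0, "fingers": -1}, {"x": -681, "y": -541, "z": 0, "fingers": -1}, {"x": -681, "y": -541, "z": 0, "fingers": -1}, {"x": -681, "y": -541, "z": 0, "fingers": -1}], force=20)

```text
invalid input at $.moves[0]: expected keys x, y, z, rx, ry, rz, fingers
```

Call:
drive_tool(moves=[{"x": -681, "y": -541, "z": 0, "rx": 0, "ry": 0, "rz": 0, "fingers": -1}, {"x": -681, "y": -541, "z": 0, "rx": 0, "ry": 0, "rz": 0, "fingers": -1}, {"x": -681, "y": -541, "z": 0, "rx": 0, "ry": 0, "rz": 0, "fingers": -1}, {"x": -681, "y": -541, "z": 0, "rx": 0, "ry": 0, "rz": 0, "fingers": -1}, {"x": -681, "y": -541, "z": 0, "rx": 0, "ry": 0, "rz": 0, "fingers": -1}, {"x": -681, "y": -541, "z": 0, "rx": 0, "ry": 0, "rz": 0, "fingers": -1}, {"x": -681, "y": -541, "z": 0, "rx": 0, "ry": 0, "rz": 0, "fingers": -1}, {"x": -681, "y": -541, "z": 0, "rx": 0, "ry": 0, "rz": 0, "fingers": -1}, {"x": -681, "y": -541, "z": 0, "rx": 0, "ry": 0, "rz": 0, "fingers": -1}, {"x": -681, "y": -541, "z": 0, "rx": 0, "ry": 0, "rz": 0, "fingers": -1}, {"x": -681, "y": -541, "z": 0, "rx": 0, "ry": 0, "rz": 0, "fingers": -1}, {"x": -681, "y": -541, "z": 0, "rx": 0, "ry": 0, "rz": 0, "fingers": -1}, {"x": -681, "y": -541, "z": 0, "rx": 0, "ry": 0, "rz": 0, "fingers": -1}, {"x": -681, "y": -541, "z": 0, "rx": 0, "ry": 0, "rz": 0, "fingers": -1}, {"x": -681, "y": -541, "z": 0, "rx": 0, "ry": 0, "rz": 0, "fingers": -1}, {"x": -681, "y": -541, "z": 0, "rx": 0, "ry": 0, "rz": 0, "fingers": -1}, {"x": -681, "y": -541, "z": 0, "rx": 0, "ry": 0, "rz": 0, "fingers": -1}, {"x": -681, "y": -541, "z": 0, "rx": 0, "ry": 0, "rz": 0, "fingers": -1}], force=20)

```text
time_s: 2.35
tool_pos: [0.6753, -0.1385, 0.2311]
tool_rot: [179.9, 0.0, 159.3]
force: [-0.2, -0.1, 0.2]
grip_width: 0.0871
grasp_force: 0.0
```

Call:
drive_tool(moves=[{"x": 0, "y": 0, "z": 50, "rx": 0, "ry": 0, "rz": 0, "fingers": -1}, {"x": 0, "y": 0, "z": 100, "rx": 0, "ry": 0, "rz": 0, "fingers": -1}, {"x": 0, "y": 0, "z": 140, "rx": 0, "ry": 0, "rz": 0, "fingers": -1}, {"x": 0, "y": 0, "z": 170, "rx": 0, "ry": 0, "rz": 0, "fingers": -1}, {"x": 0, "y": 0, "z": 190, "rx": 0, "ry": 0, "rz": 0, "fingers": -1}, {"x": 0, "y": 0, "z": 201, "rx": 0, "ry": 0, "rz": 0, "fingers": -1}, {"x": 0, "y": 0, "z": 201, "rx": 0, "ry": 0, "rz": 0, "fingers": -1}, {"x": 0, "y": 0, "z": 201, "rx": 0, "ry": 0, "rz": 0, "fingers": 1}, {"x": 0, "y": 0, "z": 201, "rx": 0, "ry": 0, "rz": 0, "fingers": 1}, {"x": 0, "y": 0, "z": 201, "rx": 0, "ry": 0, "rz": 0, "fingers": 1}, {"x": 0, "y": 0, "z": 201, "rx": 0, "ry": 0, "rz": 0, "fingers": 1}, {"x": 0, "y": 0, "z": 201, "rx": 0, "ry": 0, "rz": 0, "fingers": 1}, {"x": 0, "y": 0, "z": 201, "rx": 0, "ry": 0, "rz": 0, "fingers": 1}, {"x": 0, "y": 0, "z": 201, "rx": 0, "ry": 0, "rz": 0, "fingers": 1}], force=25)

```text
time_s: 4.1
tool_pos: [0.6752, -0.141, 0.0298]
tool_rot: [-180.0, 0.0, 159.1]
force: [-1.2, -1.0, 2.6]
grip_width: 0.0511
grasp_force: 25.0
```

Call:
drive_tool(moves=[{"x": 0, "y": 0, "z": -30, "rx": 0, "ry": 0, "rz": 0, "fingers": 1}, {"x": 0, "y": 0, "z": -80, "rx": 0, "ry": 0, "rz": 0, "fingers": 1}, {"x": 20, "y": 20, "z": -100, "rx": 0, "ry": 0, "rz": 0, "fingers": 1}, {"x": 55, "y": 55, "z": -100, "rx": 0, "ry": 0, "rz": 0, "fingers": 1}, {"x": 90, "y": 91, "z": -100, "rx": 0, "ry": 0, "rz": 0, "fingers": 1}, {"x": 125, "y": 126, "z": -100, "rx": 0, "ry": 0, "rz": 0, "fingers": 1}, {"x": 160, "y": 161, "z": -100, "rx": 0, "ry": 0, "rz": 0, "fingers": 1}, {"x": 195, "y": 196, "z": -100, "rx": 0, "ry": 0, "rz": 0, "fingers": 1}, {"x": 225, "y": 226, "z": -100, "rx": 0, "ry": 0, "rz": 0, "fingers": 1}, {"x": 243, "y": 244, "z": -100, "rx": 0, "ry": 0, "rz": 0, "fingers": 1}, {"x": 250, "y": 251, "z": -90, "rx": 0, "ry": 0, "rz": 0, "fingers": 1}, {"x": 250, "y": 251, "z": -80, "rx": 0, "ry": 0, "rz": 0, "fingers": 1}, {"x": 250, "y": 251, "z": -80, "rx": 0, "ry": 0, "rz": 0, "fingers": 1}])

```text
time_s: 5.72
tool_pos: [0.5304, 0.1808, 0.1078]
tool_rot: [-179.8, -0.1, 159.0]
force: [0.1, -1.0, -3.2]
grip_width: 0.051
grasp_force: 25.0
```

Run:
```python
from h import *
S=snap('scene','pics/scene1.png');T=snap('top','pics/top1.png')
f=lambda i:cv2.resize(i,(400,400),interpolation=cv2.INTER_CUBIC)
cv2.imwrite('pics/c1.png',np.clip(np.hstack([f(S['image'][100:220,255:375]),f(T['image'][185:305,115:235])])[:,:,::-1]*1.5,0,255).astype(np.uint8))
o=sensors.get_obs();print(o['tool_pos'],o['tool_rot'],o['grip_width'])
for z in (.109,.075):
  x=o['tool_pos'];print(proj(S,np.array([x[0],x[1],z])),proj(T,np.array([x[0],x[1],z])))
```

```text
[0.53142208 0.18135283 0.10919028] [-1.79945856e+02  5.02410415e-03  1.59010702e+02] 0.0512196881916818
[316.06566385 142.24433077] [170.29420811 239.48066136]
[315.31893115 156.8852953 ] [174.33855455 242.22136838]
```

View pics/c1.png

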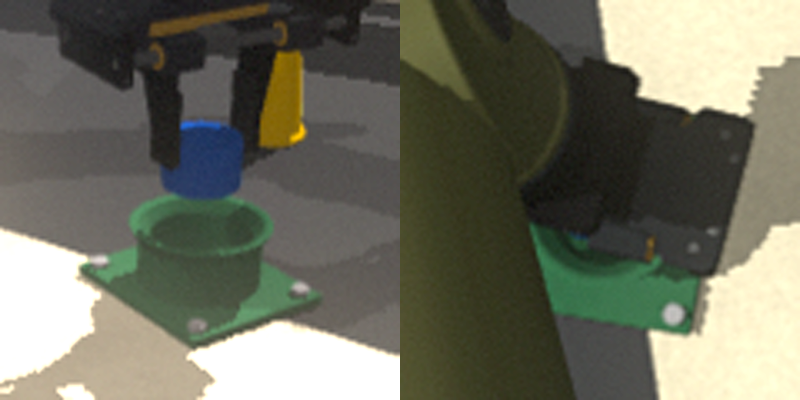

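The spacer hangs centred over the mouth: ring at scene (315.6,149), cup at (315.3,167). I'll lower it until the fingertips are just above the rim, then release.

Call:
drive_tool(moves=[{"x": 0, "y": 1, "z": 15, "rx": 0, "ry": 0, "rz": 0, "fingers": 1}, {"x": 0, "y": 1, "z": 30, "rx": 0, "ry": 0, "rz": 0, "fingers": 1}, {"x": 0, "y": 1, "z": 40, "rx": 0, "ry": 0, "rz": 0, "fingers": 1}, {"x": 0, "y": 1, "z": 48, "rx": 0, "ry": 0, "rz": 0, "fingers": 1}, {"x": 0, "y": 1, "z": 48, "rx": 0, "ry": 0, "rz": 0, "fingers": 1}, {"x": 0, "y": 1, "z": 48, "rx": 0, "ry": 0, "rz": 0, "fingers": 1}, {"x": 0, "y": 1, "z": 48, "rx": 0, "ry": 0, "rz": 0, "fingers": 1}])

```text
time_s: 6.7
tool_pos: [0.5317, 0.1843, 0.0622]
tool_rot: [179.9, 0.0, 159.2]
force: [0.3, 0.6, -2.9]
grip_width: 0.0514
grasp_force: 25.0
```

Call:
drive_tool(moves=[{"x": 0, "y": 0, "z": 0, "rx": 0, "ry": 0, "rz": 0, "fingers": -1}, {"x": 0, "y": 0, "z": 0, "rx": 0, "ry": 0, "rz": 0, "fingers": -1}, {"x": 0, "y": 0, "z": 0, "rx": 0, "ry": 0, "rz": 0, "fingers": -1}, {"x": 0, "y": 0, "z": 0, "rx": 0, "ry": 0, "rz": 0, "fingers": -1}, {"x": 0, "y": 0, "z": -40, "rx": 0, "ry": 0, "rz": 0, "fingers": -1}, {"x": 0, "y": 0, "z": -90, "rx": 0, "ry": 0, "rz": 0, "fingers": -1}, {"x": -13, "y": -38, "z": -100, "rx": 0, "ry": 0, "rz": 0, "fingers": -1}, {"x": -31, "y": -95, "z": -100, "rx": 0, "ry": 0, "rz": 0, "fingers": -1}, {"x": -50, "y": -152, "z": -100, "rx": 0, "ry": 0, "rz": 0, "fingers": -1}, {"x": -68, "y": -209, "z": -100, "rx": 0, "ry": 0, "rz": 0, "fingers": -1}, {"x": -87, "y": -266, "z": -100, "rx": 0, "ry": 0, "rz": 0, "fingers": -1}, {"x": -105, "y": -323, "z": -100, "rx": 0, "ry": 0, "rz": 0, "fingers": -1}, {"x": -120, "y": -368, "z": -100, "rx": 0, "ry": 0, "rz": 0, "fingers": -1}, {"x": -125, "y": -384, "z": -100, "rx": 0, "ry": 0, "rz": 0, "fingers": -1}, {"x": -125, "y": -384, "z": -100, "rx": 0, "ry": 0, "rz": 0, "fingers": -1}, {"x": -125, "y": -384, "z": -100, "rx": 0, "ry": 0, "rz": 0, "fingers": -1}])

```text
time_s: 8.7
tool_pos: [0.5118, -0.2178, 0.1614]
tool_rot: [179.9, -0.0, 159.2]
force: [0.2, -1.0, 0.2]
grip_width: 0.0869
grasp_force: 0.0
```

Run:
```python
from h import *
S=snap('scene','pics/scene2.png');T=snap('top','pics/top2.png')
f=lambda i:cv2.resize(i,(400,400),interpolation=cv2.INTER_CUBIC)
cv2.imwrite('pics/c2.png',np.clip(np.hstack([f(S['image'][140:220,275:355]),f(T['image'][205:285,135:215])])[:,:,::-1]*1.5,0,255).astype(np.uint8))
o=sensors.get_obs();print(o['tool_pos'],o['tool_rot'],o['grip_width'])
blue=((100,90,15),(135,255,255))
print(fit(T,(177,245),*blue,.026,.042,.042))
```

```text
[ 0.51191295 -0.21754927  0.16144826] [ 1.79955624e+02 -1.81170493e-02  1.59303508e+02] 0.08685157221004962
(array([0.5287, 0.1829]), np.float64(2.09), array([163, 232,  30,  29, 513], dtype=int32))
```

View pics/c2.png

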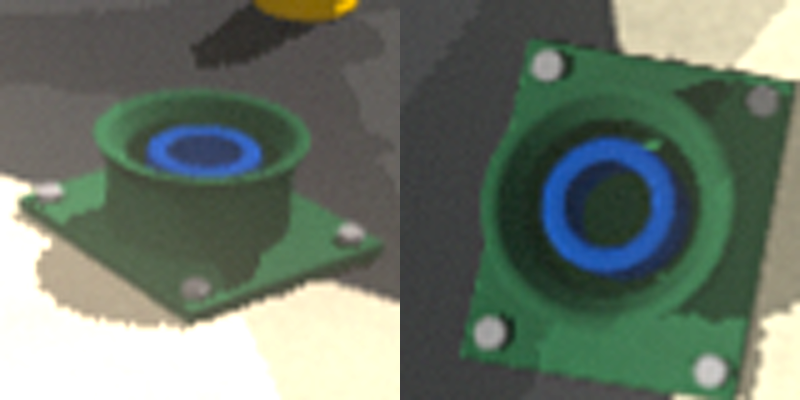

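The spacer sits flat and centred in the bore (top view about (176.6,246)). Now the brass ring.

Call:
drive_tool(moves=[{"x": 0, "y": -1, "z": 45, "rx": 0, "ry": 0, "rz": 0, "fingers": -1}, {"x": 0, "y": -1, "z": 85, "rx": 0, "ry": 0, "rz": 0, "fingers": -1}, {"x": 0, "y": -1, "z": 115, "rx": 0, "ry": 0, "rz": 0, "fingers": -1}, {"x": 0, "y": -1, "z": 133, "rx": 0, "ry": 0, "rz": 0, "fingers": -1}, {"x": 0, "y": -1, "z": 143, "rx": 0, "ry": 0, "rz": 0, "fingers": -1}, {"x": 0, "y": -1, "z": 143, "rx": 0, "ry": 0, "rz": 0, "fingers": -1}, {"x": 0, "y": -1, "z": 143, "rx": 0, "ry": 0, "rz": 0, "fingers": 1}, {"x": 0, "y": -1, "z": 143, "rx": 0, "ry": 0, "rz": 0, "fingers": 1}, {"x": 0, "y": -1, "z": 143, "rx": 0, "ry": 0, "rz": 0, "fingers": 1}, {"x": 0, "y": -1, "z": 143, "rx": 0, "ry": 0, "rz": 0, "fingers": 1}, {"x": 0, "y": -1, "z": 143, "rx": 0, "ry": 0, "rz": 0, "fingers": 1}, {"x": 0, "y": -1, "z": 143, "rx": 0, "ry": 0, "rz": 0, "fingers": 1}, {"x": 0, "y": -1, "z": 143, "rx": 0, "ry": 0, "rz": 0, "fingers": 1}, {"x": 0, "y": -1, "z": 143, "rx": 0, "ry": 0, "rz": 0, "fingers": 1}])

```text
time_s: 10.55
tool_pos: [0.5112, -0.2203, 0.0186]
tool_rot: [180.0, 0.0, 159.2]
force: [-1.7, 0.1, 0.8]
grip_width: 0.0451
grasp_force: 25.0
```

Call:
drive_tool(moves=[{"x": 0, "y": 0, "z": -30, "rx": 0, "ry": 0, "rz": 0, "fingers": 1}, {"x": 0, "y": 0, "z": -80, "rx": 0, "ry": 0, "rz": 0, "fingers": 1}, {"x": 12, "y": 38, "z": -110, "rx": 0, "ry": 0, "rz": 0, "fingers": 1}, {"x": 28, "y": 86, "z": -110, "rx": 0, "ry": 0, "rz": 0, "fingers": 1}, {"x": 44, "y": 134, "z": -110, "rx": 0, "ry": 0, "rz": 0, "fingers": 1}, {"x": 60, "y": 183, "z": -110, "rx": 0, "ry": 0, "rz": 0, "fingers": 1}, {"x": 76, "y": 231, "z": -110, "rx": 0, "ry": 0, "rz": 0, "fingers": 1}, {"x": 92, "y": 280, "z": -110, "rx": 0, "ry": 0, "rz": 0, "fingers": 1}, {"x": 106, "y": 323, "z": -110, "rx": 0, "ry": 0, "rz": 0, "fingers": 1}, {"x": 118, "y": 360, "z": -110, "rx": 0, "ry": 0, "rz": 0, "fingers": 1}, {"x": 126, "y": 383, "z": -100, "rx": 0, "ry": 0, "rz": 0, "fingers": 1}, {"x": 126, "y": 383, "z": -87, "rx": 0, "ry": 0, "rz": 0, "fingers": 1}, {"x": 126, "y": 383, "z": -87, "rx": 0, "ry": 0, "rz": 0, "fingers": 1}, {"x": 126, "y": 383, "z": -87, "rx": 0, "ry": 0, "rz": 0, "fingers": 1}])

```text
time_s: 12.3
tool_pos: [0.5299, 0.1804, 0.1054]
tool_rot: [-179.9, 0.0, 159.0]
force: [0.4, -0.1, -2.3]
grip_width: 0.0453
grasp_force: 25.0
```

Run:
```python
from h import *
S=snap('scene','pics/scene3.png')
cv2.imwrite('pics/c3.png',np.clip(cv2.resize(S['image'][100:220,255:375],(600,600),interpolation=cv2.INTER_CUBIC)[:,:,::-1]*1.5,0,255).astype(np.uint8))
o=sensors.get_obs();print(o['tool_pos'],o['tool_rot'],o['grip_width'])
```

```text
[0.53010833 0.18083834 0.10581539] [-1.79997340e+02  2.79772214e-02  1.59008799e+02] 0.044958239420382594
```

View pics/c3.png

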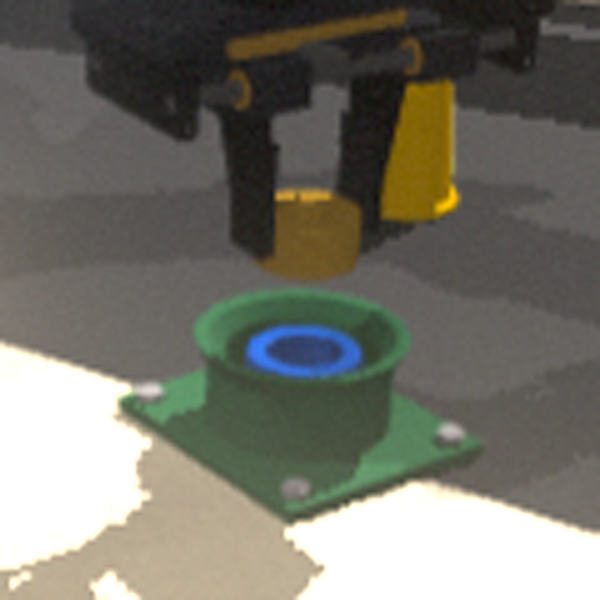

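The brass is held level over the spacer, about 1 px right of it (crop 308 against 304). I'll nudge it and lower.

Call:
drive_tool(moves=[{"x": 1, "y": -2, "z": 15, "rx": 0, "ry": 0, "rz": 0, "fingers": 1}, {"x": 1, "y": -2, "z": 27, "rx": 0, "ry": 0, "rz": 0, "fingers": 1}, {"x": 1, "y": -2, "z": 35, "rx": 0, "ry": 0, "rz": 0, "fingers": 1}, {"x": 1, "y": -2, "z": 40, "rx": 0, "ry": 0, "rz": 0, "fingers": 1}, {"x": 1, "y": -2, "z": 43, "rx": 0, "ry": 0, "rz": 0, "fingers": 1}, {"x": 1, "y": -2, "z": 44.5, "rx": 0, "ry": 0, "rz": 0, "fingers": 1}, {"x": 1, "y": -2, "z": 44.5, "rx": 0, "ry": 0, "rz": 0, "fingers": 1}, {"x": 1, "y": -2, "z": 44.5, "rx": 0, "ry": 0, "rz": 0, "fingers": 1}])

```text
time_s: 13.35
tool_pos: [0.5282, 0.1811, 0.0614]
tool_rot: [180.0, 0.0, 159.2]
force: [0.7, 0.2, -2.3]
grip_width: 0.0448
grasp_force: 25.0
```

Call:
drive_tool(moves=[{"x": 0, "y": 0, "z": 0.5, "rx": 0, "ry": 0, "rz": 0, "fingers": 1}, {"x": 0, "y": 0, "z": 1, "rx": 0, "ry": 0, "rz": 0, "fingers": 1}, {"x": 0, "y": 0, "z": 1, "rx": 0, "ry": 0, "rz": 0, "fingers": 1}, {"x": 0, "y": 0, "z": 1, "rx": 0, "ry": 0, "rz": 0, "fingers": 1}])

```text
time_s: 13.85
tool_pos: [0.5281, 0.1811, 0.0606]
tool_rot: [180.0, 0.0, 159.2]
force: [-2.7, -0.7, 4.5]
grip_width: 0.0444
grasp_force: 25.0
```

Contact: the force went from -2.3 N to +4.5 N. I'll release and back away clear of the top camera.

Call:
drive_tool(moves=[{"x": 0, "y": 0, "z": 0, "rx": 0, "ry": 0, "rz": 0, "fingers": -1}, {"x": 0, "y": 0, "z": 0, "rx": 0, "ry": 0, "rz": 0, "fingers": -1}, {"x": 0, "y": 0, "z": 0, "rx": 0, "ry": 0, "rz": 0, "fingers": -1}, {"x": 0, "y": 0, "z": 0, "rx": 0, "ry": 0, "rz": 0, "fingers": -1}, {"x": 0, "y": 0, "z": -20, "rx": 0, "ry": 0, "rz": 0, "fingers": -1}, {"x": 0, "y": 0, "z": -60, "rx": 0, "ry": 0, "rz": 0, "fingers": -1}, {"x": 0, "y": 0, "z": -110, "rx": 0, "ry": 0, "rz": 0, "fingers": -1}, {"x": -15, "y": -45, "z": -130, "rx": 0, "ry": 0, "rz": 0, "fingers": -1}, {"x": -33, "y": -100, "z": -130, "rx": 0, "ry": 0, "rz": 0, "fingers": -1}, {"x": -50, "y": -155, "z": -130, "rx": 0, "ry": 0, "rz": 0, "fingers": -1}, {"x": -68, "y": -210, "z": -130, "rx": 0, "ry": 0, "rz": 0, "fingers": -1}, {"x": -86, "y": -265, "z": -130, "rx": 0, "ry": 0, "rz": 0, "fingers": -1}, {"x": -100, "y": -300, "z": -130, "rx": 0, "ry": 0, "rz": 0, "fingers": -1}, {"x": -100, "y": -300, "z": -130, "rx": 0, "ry": 0, "rz": 0, "fingers": -1}, {"x": -100, "y": -300, "z": -130, "rx": 0, "ry": 0, "rz": 0, "fingers": -1}])

```text
time_s: 15.72
tool_pos: [0.5148, -0.1339, 0.1899]
tool_rot: [180.0, -0.0, 159.2]
force: [0.1, 0.1, 0.8]
grip_width: 0.0867
grasp_force: 0.0
```

Run:
```python
from h import *
S=snap('scene','pics/scene4.png');T=snap('top','pics/top4.png')
f=lambda i:cv2.resize(i,(400,400),interpolation=cv2.INTER_CUBIC)
cv2.imwrite('pics/c4.png',np.clip(np.hstack([f(S['image'][140:220,275:355]),f(T['image'][205:285,135:215])])[:,:,::-1]*1.5,0,255).astype(np.uint8))
```

```text
(no output)
```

View pics/c4.png

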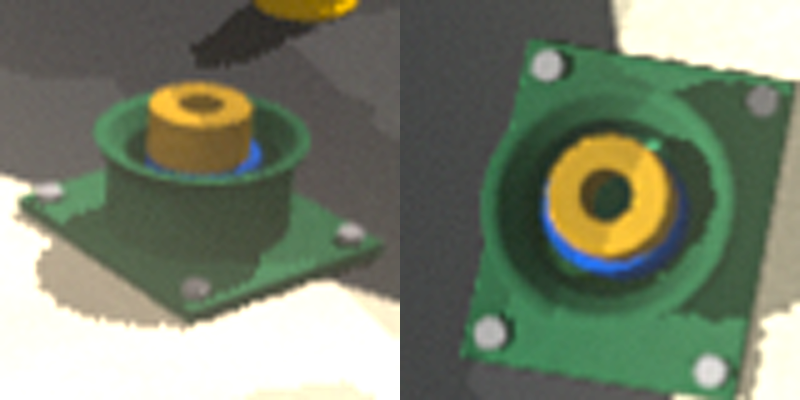

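The brass ring lies flat on the blue spacer, inside the mouth (top view about (176,244)). The gripper is clear, so I'm handing in.

```bash
python3 -c "
from cell import workorder;print(workorder.sign_off())"
```

```text
the job is handed in; nothing more can be done
None
```

The job is handed in, with no verdict shown: the last pictures show the brass die ring flat on the blue spacer inside the cup's mouth, with the gripper clear at about 16 s; the silver ring was never handled.

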